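# Slide the flat lid off the crate and close the container

## Robot

A 6-joint arm with a two-finger parallel gripper is mounted at the origin on the work surface. World frame = base frame: x ahead of the robot, y to its left, z up, the work surface at z = 0. Lengths are in mm, angles in rad, forces in N, time in s.
With the tool pointing down it reaches from about 225 to 725 mm from the base axis. Payload 3.1 kg.
Tool frame: the origin (TCP) lies at the very end of the fingers, on their centre line; the grasp point (between the pads) lies 19 mm behind it (ctrl.hold_point_z is the distance from the TCP to the grasp point, in mm); z points along the fingers, y is the line along which they close (so a half turn about z gives the same grasp; the last joint's range is limited). The gripper opens to 85 mm and grips with 20 to 120 N. Pads are 22 mm wide; open, the fingers measure 114 mm over their backs; the gripper's body (76 mm by 85 mm) begins 54 mm behind the grasp point. The pads swing forward as they close: fully open they stand 13 mm farther back than shut.
Start: joints at [1.119, 0.048, 0.099, 1.622, 0, 1.443], TCP at [167.047, 497.707, 231.312] pointing down, gripper open.
Joint ranges: [-2.91, 2.91], [-0.99, 1.94], [-1.21, 1.42], [-2.12, 2.29], [-1.49, 1.47], [-3.14, 3.14]. Speed limits (rad/s): [2.79, 2.79, 3.14, 3.14, 3.14, 3.14].

## Interface

Orientations are given as a rotation vector (axis times angle).
In Python, from station import status, snapshot, get_calibration, job, search_frame, outline_of, spot_point, ctrl gives the robot as it stands. The module is installed in compiled form; this text tells all that it offers.
- The arm moves only by the shell command python3 -m pendant 'ROWS' [FORCE]. ROWS is a JSON object of lists of equal length, an entry for each row: "dr": the turn, a rotation vector about the tool's x, y, z in rad, a list of three; "slide": the shift along the tool's x, y, z in cm, a list of three; "jaw": the opening, from 0 (shut) to 1 (fully open). In form: {"dr": [[rx, ry, rz], ...], "slide": [[dx, dy, dz], ...], "jaw": [jaw, ...]}. A call has 1 to 10 rows; each row is the pose to reach, as a shift and turn from the pose commanded when the call began, along the tool's axes at that moment; what a row does not reach only later rows make up. A row lasts 1/10 s, in which the tool goes at most 50 mm and 8.59 degrees, less where a joint would pass 70% of its speed; a pose out of reach is approached as far as the arm can. A call with a gripper value outside its range is refused whole. The fingers move at their own pace and stop on an object; FORCE is the grip in N (left out, the last holds). Time passes only in rows, so rows that repeat a pose let the fingers close. It gives the time, the measured TCP pose, the force, the opening and the grip force at its end, in the units of the state.
- status.state(): the state, without advancing time (a new reading comes with each control period).
- snapshot(name): name is "scene" or "top"; returns (picture, depth): 400x640x3 uint8, red, green, blue; 400x640 float32, mm along the optical axis (not along the pixel's ray), 0 where there is no reading.
- get_calibration(name): a dict with "fov_y" (degrees; the focal length in pixels is half the picture's height over the tangent of half this angle, whatever the lens; pixels are square), "cx", "cy" (the principal point, pixels), "rvec" (rotation vector, rad) and "tvec" (3), from world to camera coordinates, as OpenCV has them. Camera axes: x right, y down, z forward; pixel columns grow to the right and rows downward; lengths in mm; the calibration is good to about 2 mm. A picture is of the moment at which its call begins. get_calibration takes no time and is no camera call.
- job.job_done(): hands the job in; it is judged then, once.
Trained networks look in the newest picture that a camera, given by its name, has taken for a name from the list of things; names that differ only in an ending like _2 or _b are one class to them, and where a whole thing is asked for, a point or a joint stands for the part that bears it (a point fixed in the world has none). Each returns a list of dicts, best first, with "score" (0 to 1); they miss things now and then, are a little off and sometimes report something else, mostly with a low value. They report only what shows in the picture. A call takes as long as a camera call. They do not tell look-alikes from the thing itself.
- search_frame(camera, label): "extent" ([left, top, right, bottom] in pixels, round what is visible of it).
- outline_of(camera, label): "pixels" (400x640 bool, what is visible of it) and "extent" ([left, top, right, bottom] in pixels, round what is visible of it).
- spot_point(camera, label): "pixel" ([column, row] in pixels: a listed point, or the origin of a listed thing).
The state is a dict: "clock": time; "qpos": joint angles; "qd": joint speeds; "tau": joint torques, N m; "eef_pos": TCP position; "ee_rot": TCP orientation; "ft_force": force on the tool from outside, world axes, zero at the start; "ft_torque": the same for the moment, N m; "gripper_width": finger opening in mm; "grasp_force": force on a finger pad.
Only numpy, scipy, OpenCV 4.12 (cv2) and the standard library are available. Lean on these libraries where they do the work, as an engineer would, in place of code of your own. Each camera call takes 0.05 s, during which the arm holds its last target. There are 200 camera calls.

## Task

Put the thin green lid back on its green container. The lid lies flat on the upturned crate, too thin to pick up cleanly there: press on it lightly (about 8 N, never over 15 N) but enough to hold the rocking crate down on its seat, and slide it, narrow end first, over the crate's right-hand edge until about a third of it sticks out, without lifting it while it is wholly on the crate. Then take it by the part that sticks out, lay it squarely on the container between the two end lips so that it covers the opening, let go, and leave everything else where it is.

Things in the scene. Friction and masses are not known exactly. Their poses are not given: they have to be found in the camera images.
- lid: thin stiff flat lid, light-green lacquered steel, 60 x 120 x 2.5 mm, about 140 g (friction on the crate about 0.5; rubber fingertips hold it better if pressed with several N). Origin: centre of its underside. x along the 60 mm width, y along the 120 mm length, z up; both ends and both faces alike.
- crate: blue crate, upside down, flat top 300 mm (x) by 400 mm (y), 120 mm up. It cannot be shifted but rocks about its left-hand (+y) bottom edge: its right-hand (-y) end floats on soft feet 0 to 18 mm above a firm seat (amount unknown, differs each start). Pressed with up to 3 N it sinks until it seats, then is rigid; let go, it rises again. Origin: centre of its underside, near table height.
- crate_edge (a point): middle of the straight right-hand (-y) top edge of the crate, on the top surface; axes as the crate: x along the edge, +y inwards over the crate, z out of its top; it sinks and rises with the crate. Beyond the edge there is free space 120 mm deep.
- container: green box without its lid, loose, 550 g, 50 mm (x) by 136 mm (y), rim 75 mm high, opening 42 by 106 mm. At each end of the rim a lip 36 mm wide stands 6 mm up; the lips' inner faces are 128 mm apart, leaving the lid 4 mm at each end. The lid overhangs the long sides by 5 mm each. Origin: centre of its underside; z up.
- container_rim (a point): centre of the container's mouth at rim height (75 mm), where the centre of the lid's underside belongs; axes as the container, y along its length.
- bowl: aluminium bowl, 110 mm wide, 48 mm high, on the crate; bystander. Origin: centre of underside.
- plate: orange melamine plate, 150 mm wide, 16 mm high, on the crate; bystander. Origin: centre of underside.
- cup: stainless cup, 66 mm wide, 80 mm high, on the crate; bystander. Origin: centre of underside.
- stick: wooden stirring stick, 18 x 220 x 8 mm (y its length), lying on the crate behind the lid; bystander. Origin: centre of underside.
- jar: amber glass jar with steel cap, 72 mm wide, 100 mm high, on the table behind; bystander. Origin: centre of underside.
- can: steel can, 74 mm wide, 110 mm high, on the table behind; bystander. Origin: centre of underside.
Mind the look-alikes: they are no part of the job. There is more than one size of the lid; the one meant has the size given above.

How it is judged (in metres and radians):
On the way, in this order (a step that is already met when the one before it is completed fails the run):
1. the lid, lying flat on the crate, sticks out narrow end first over the right-hand edge by 22 to 56 mm (y of lid in the frame of crate_edge between 0.004 and 0.038 m and z of lid in the frame of crate_edge between -0.004 and 0.004 m and angle between the y axis of lid and the y axis of crate, either way round below 0.45 rad), for 0.2 s.
2. the lid is held in the fingers, clear of the crate (contact force between the fingers and lid above 2 N and contact force between lid and crate below 0.05 N), for 0.1 s.
At the end, for the whole second after the job is handed in: The lid lies at rest and released flat on the container's rim between the end lips (underside within 4.5 mm of the rim, centre within 9 mm sideways and 7 mm lengthways, square within 0.12 rad, tilted less than 0.04 rad), and the container stands upright on the table (x of lid in the frame of container_rim between -0.009 and 0.009 m and y of lid in the frame of container_rim between -0.007 and 0.007 m and z of lid in the frame of container_rim between -0.002 and 0.0045 m and angle between the y axis of lid and the y axis of container, either way round below 0.12 rad and angle between the z axis of lid and the z axis of container, either way round below 0.04 rad and angle between container's own z axis and vertical below 0.04 rad and height (world z) of container below 0.005 m and linear speed of lid below 0.01 m/s and contact force between the fingers and lid below 0.05 N); the robot touches nothing.
It fails at once if the lid pressed on the crate with more than 15 N (contact force between lid and crate above 15 N).
It fails at once if the lid lifted more than 12 mm off the crate while wholly over it (z of lid in the frame of crate_edge between 0.012 and 0.1 m and y of lid in the frame of crate_edge above 0.066 m).
It fails at once if the container shoved more than 30 mm (distance of container from where it was at the start of the episode above 0.03 m).
It fails at once if a bystander moved more than 30 mm (distance of any of bowl, plate, cup, stick, jar, can from where it was at the start of the episode above 0.03 m).
It also fails if it takes over 67 s, if anything falls off the work surface, if the arm or the gripper's body presses on something with over 40 N, if the wrist force passes 120 N, or if a joint passes its speed limit or range.

## Working session

There is one attempt and no reset: what is moved stays moved. The work goes in short steps, Python scripts to look and compute and a shell command to move; the robot and the scene stay as the last step left them, time stands still between calls to the robot, and variables do not carry over. Pictures are saved under pics/ and viewed, at most 10 in all, crops included, and the job is handed in when it is done.

```bash
mkdir -p pics
cat > h.py <<'E'
import numpy as np, cv2
from station import status, snapshot, get_calibration, job, search_frame, outline_of, spot_point, ctrl
from scipy.spatial.transform import Rotation as R
def cam(n):
    c=get_calibration(n); f=200/np.tan(np.radians(c['fov_y'])/2)
    return f,c['cx'],c['cy'],R.from_rotvec(np.ravel(c['rvec'])).as_matrix(),np.ravel(c['tvec']).astype(float)
def cloud(n,d):
    f,cx,cy,M,t=cam(n); v,u=np.mgrid[:400,:640]
    P=np.stack([(u-cx)/f*d,(v-cy)/f*d,d],-1)
    return (P-t)@M
def atz(n,px,z):
    f,cx,cy,M,t=cam(n); o=-M.T@t; r=M.T@np.array([(px[0]-cx)/f,(px[1]-cy)/f,1]); return o+r*(z-o[2])/r[2]
def save(n,p): cv2.imwrite('pics/'+n,p[...,::-1])
E
python3 - <<'E'
from h import *
print(status.state(), ctrl.hold_point_z)
for n in('scene','top'):
    p,d=snapshot(n); save(n+'0.png',p); C=cloud(n,d); np.save(n+'.npy',C)
    f,cx,cy,M,t=cam(n);print(n,f,cx,cy,-M.T@t,M[2])
    for l in('lid','container','crate','crate_edge','container_rim','bowl','plate','cup','stick'):
        if l in('crate_edge','container_rim'):
            for o in spot_point(n,l)[:3]:
                u,v=map(int,o['pixel']);print(l,o['score'],o['pixel'],C[min(v,399),min(u,639)].round())
            continue
        for o in outline_of(n,l)[:4]:
            m=o['pixels']&(d>0); q=C[m]
            print(l,round(o['score'],2),np.round(o['extent']),m.sum(),np.median(q,0).round(1) if len(q) else '')
            if l in('lid','container') and len(q)>20:
                zz=np.percentile(q[:,2],90); w=q[abs(q[:,2]-zz)<8]
                print('   rect',cv2.minAreaRect(w[:,:2].astype(np.float32)),zz)
E
```

```text
{'clock': 0.0, 'qpos': array([1.11922427e+00, 4.87584899e-02, 9.75492491e-02, 1.62199304e+00,
       8.93550487e-06, 1.44301532e+00]), 'qd': array([ 3.09832594e-04, -5.07271389e-04,  1.09615636e-03, -3.17807276e-05,
        2.85239170e-04, -1.30834366e-04]), 'tau': array([-2.30281685e-04, -3.38782382e+01,  3.20015287e+01,  2.02283700e-02,
       -1.50906276e-04, -7.89496468e-09]), 'eef_pos': array([166.76050288, 497.15234908, 230.08877996]), 'ee_rot': array([-0.50627843, -3.09982291,  0.003617  ]), 'ft_force': array([ 0.99133696, -0.07536309,  0.13912148]), 'ft_torque': array([-0.00588301, -0.04600123, -0.07194332]), 'grasp_force': 0.0, 'gripper_width': 85.37942468129933} 18.700000000000003
scene 385.8530572608884 321.69748805752215 197.34625025066774 [1077.31999997 -179.8213833   698.40907052] [-0.64335938  0.22041703 -0.73314735]
lid 0.95 [334. 122. 379. 146.] 658 [266.8 203.5   2.3]
   rect ((262.8437194824219, 205.24203491210938), (112.45838165283203, 86.37535095214844), 10.358357429504395) 4.254189475159942
lid 0.67 [340. 171. 403. 199.] 1138 [574.1 102.3 118.6]
   rect ((572.17
[... 1951 characters left out ...]
3906, 50.94160842895508), 74.49445343017578) 75.62741449639097
container 0.57 [417. 212. 484. 253.] 1653 [ 483.1 -325.6   41.3]
   rect ((482.6408386230469, -316.92840576171875), (136.43898010253906, 50.94160842895508), 74.49445343017578) 75.68179514365188
crate 0.85 [151. 115. 332. 252.] 15219 [563.5 145.6 118.4]
crate_edge 0.6 [325.8, 176.6] [594.  -4. 116.]
container_rim 0.82 [455.2, 228.0] [ 492. -351.    4.]
bowl 0.85 [147. 183. 198. 230.] 1999 [503.7 333.5 140. ]
plate 0.69 [249. 165. 303. 201.] 1311 [571.1 107.6 120.8]
plate 0.6 [157. 118. 220. 177.] 3230 [647.9 309.7 129.8]
cup 0.93 [201. 201. 237. 236.] 908 [483.1 226.8 157.4]
stick 0.76 [224. 115. 315. 127.] 721 [718.5 129.6 126.1]
```

View pics/scene0.png

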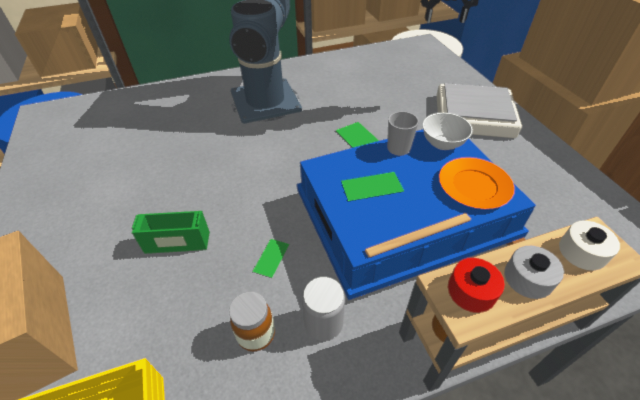

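View pics/top0.png

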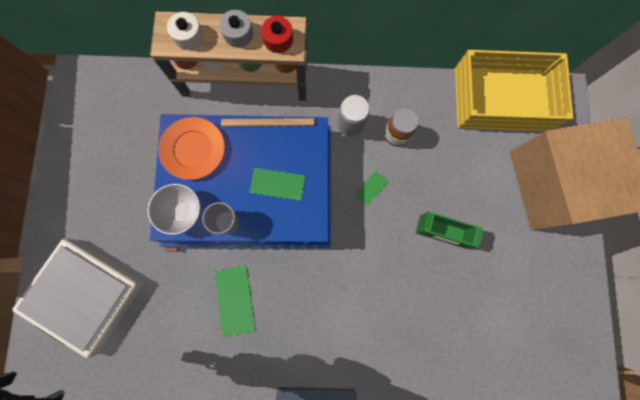

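Run:
```python
from h import *
for n in('scene','top'):
    C=np.load(n+'.npy'); p=cv2.imread(f'pics/{n}0.png')[...,::-1].astype(int)
    q=C.reshape(-1,3);c=p.reshape(-1,3)
    m=(q[:,2]>95)&(q[:,2]<135)&(c[:,2]>c[:,1]+15)&(c[:,2]>c[:,0]+30)&(q[:,0]>380)&(q[:,0]<800)&(q[:,1]>-60)
    w=q[m]; A=np.c_[w[:,:2],np.ones(len(w))]
    k=np.ones(len(w),bool)
    for _ in range(5):
        s=np.linalg.lstsq(A[k],w[k,2],rcond=None)[0]; k=abs(A@s-w[:,2])<3
    w=w[k]
    print(n,k.sum(),s, cv2.minAreaRect(w[:,:2].astype(np.float32)))
    print('z at lid',s@[572,106,1],'edge',s@[572,0,1],'y200',s@[572,300,1])
    # edge line: min y by x bins
    e=np.array([[x,np.percentile(w[abs(w[:,0]-x)<6][:,1],.5)] for x in range(460,700,15) if (abs(w[:,0]-x)<6).sum()>20]);
    f=np.polyfit(e[:,0],e[:,1],1);print('edge fit',f,np.polyval(f,572),np.std(e[:,1]-np.polyval(f,e[:,0])))
```

```text
scene 12910 [-5.17567897e-04  1.05722075e-02  1.15362366e+02] ((588.1716918945312, 187.3072509765625), (302.5165100097656, 401.3317565917969), 1.2847163677215576)
z at lid 116.18697106940346 edge 115.06631707307714 y200 118.23797932683084
edge fit [ 1.77536233e-02 -2.20946739e+01] -11.939601364578316 0.3466301840420109
top 12669 [-1.43963905e-04  7.49095438e-03  1.17613750e+02] ((587.4432373046875, 189.8101806640625), (300.05517578125, 399.2276916503906), 1.0866841077804565)
z at lid 118.32544388532177 edge 117.53140272151613 y200 119.77868903417361
edge fit [  0.0233299  -22.83360467] -9.48889975507855 0.03040683595875265
```

The scene picture shows the right lid (60x120) on the crate at about (372,186), with the container at about (172,232). The larger lid at (357,134) and the smaller one at (270,258) are look-alikes lying on the table. The top view agrees: lid (277,184), container (450,230).

I'll press with shut fingers at the lid centre and slide towards -y. Then I'll grip the overhang across its 60 mm width with the tool pointing down.

```bash
cat >> h.py <<'E'
def plan(xyz,yaw=None):
    "slide (cm, tool axes) and tool turn to put TCP at xyz, pointing down, tool y at world angle yaw (deg)"
    s=status.state(); T=R.from_rotvec(s['ee_rot']); p=s['eef_pos']
    out=T.inv().apply(np.array(xyz)-p)/10
    yn=T.as_matrix()[:,1]; cur=np.degrees(np.arctan2(yn[1],yn[0]))
    a=np.radians(cur if yaw is None else yaw)
    y=np.array([np.cos(a),np.sin(a),0]); z=np.array([0,0,-1.]); G=R.from_matrix(np.c_[np.cross(y,z),y,z])
    print('pos',p.round(1),'yaw',round(cur,2),'slide',out.round(3),'dr',(T.inv()*G).as_rotvec().round(4),'F',s['ft_force'].round(2))
E
python3 -c "
from h import *
plan([572,106,260],-7.4)"
```

```text
pos [167.1 497.7 231.3] yaw 71.45 slide [-50.853 -24.256  -2.868] dr [ 1.0000e-04 -1.0000e-04  1.3762e+00] F [ 1.26  0.59 -0.13]
```

```bash
python3 -m pendant '{"dr":[[0,0,0.1],[0,0,0.25],[0,0,0.4],[0,0,0.54],[0,0,0.68],[0,0,0.82],[0,0,0.96],[0,0,1.1],[0,0,1.24],[0,0,1.376]],"slide":[[0,0,-3],[-4,-2,-3],[-8,-4,-3],[-12,-6,-3],[-16,-8,-3],[-20,-10,-3],[-24,-12,-3],[-28,-14,-3],[-32,-16,-3],[-36,-18,-3]],"jaw":[0,0,0,0,0,0,0,0,0,0]}' 40; python3 -c "
from h import *
plan([572,108,160],-7.4)"
```

```text
clock: 2.0
eef_pos: [452.2, 211.0, 261.5]
ee_rot: [2.366, 2.067, 0.001]
ft_force: [0.2, 0.2, -0.2]
gripper_width: 0.0
grasp_force: 0.0
pos [452.2 211.  261.5] yaw -7.72 slide [-8.605 13.254 10.156] dr [ 0.0006 -0.0005 -0.0056] F [ 0.22  0.15 -0.16]
```

```bash
python3 -m pendant '{"dr":[[0,0,0],[0,0,0],[0,0,0],[0,0,0],[0,0,0],[0,0,0],[0,0,0],[0,0,0],[0,0,0]],"slide":[[-3,4.5,0],[-6,9,0],[-8.6,13.3,0],[-8.6,13.3,3],[-8.6,13.3,6],[-8.6,13.3,9],[-8.6,13.3,11],[-8.6,13.3,12],[-8.6,13.3,12]],"jaw":[0,0,0,0,0,0,0,0,0]}'
python3 - <<'E'
from h import *
plan([572,108,122],-7.4)
for n in('scene','top'):
    p,d=snapshot(n); save(n+'1.png',p); C=cloud(n,d)
    for o in outline_of(n,'lid')[:4]:
        q=C[o['pixels']&(d>0)]; q=q[(q[:,2]>105)&(q[:,2]<130)]
        if len(q)>200: print(n,o['score'],len(q),cv2.minAreaRect(q[:,:2].astype(np.float32)),np.median(q[:,2]))
E
```

```text
clock: 2.9
eef_pos: [570.7, 110.0, 139.4]
ee_rot: [-2.358, -2.072, 0.005]
ft_force: [-0.6, -0.0, 0.2]
gripper_width: -0.0
grasp_force: 0.0
pos [570.7 110.  139.4] yaw -7.39 slide [-0.182  0.166  1.743] dr [-0.0036  0.0008  0.0002] F [-0.61 -0.02  0.2 ]
scene 0.84 1058 ((571.6773071289062, 105.10972595214844), (119.72355651855469, 61.28151321411133), 82.9852294921875) 120.21321007160276
top 0.94 586 ((567.5611572265625, 78.13888549804688), (59.168949127197266, 59.74064636230469), 82.28668212890625) 121.12049759561488
```

```bash
python3 -m pendant '{"dr":[[0,0,0],[0,0,0],[0,0,0],[0,0,0],[0,0,0],[0,0,0]],"slide":[[0,0,0.5],[0,0,1],[0,0,1.2],[0,0,1.3],[0,0,1.4],[0,0,1.4]],"jaw":[0,0,0,0,0,0]}'
```

```text
clock: 3.7
eef_pos: [571.8, 110.1, 127.1]
ee_rot: [-2.36, -2.073, 0.0]
ft_force: [-0.0, -0.4, 0.2]
gripper_width: -0.3
grasp_force: 0.0
```

```bash
python3 -m pendant '{"dr":[[0,0,0],[0,0,0],[0,0,0]],"slide":[[0,0,0.1],[0,0,0.2],[0,0,0.2]],"jaw":[0,0,0]}'
```

```text
clock: 4.0
eef_pos: [571.8, 110.1, 125.2]
ee_rot: [-2.36, -2.074, 0.0]
ft_force: [-0.9, -0.4, -0.6]
gripper_width: 0.1
grasp_force: 0.0
```

```bash
python3 -m pendant '{"dr":[[0,0,0],[0,0,0],[0,0,0]],"slide":[[0,0,0.1],[0,0,0.2],[0,0,0.2]],"jaw":[0,0,0]}'
```

```text
clock: 4.3
eef_pos: [571.8, 110.1, 123.1]
ee_rot: [-2.36, -2.073, 0.0]
ft_force: [0.2, -0.6, -0.4]
gripper_width: -0.1
grasp_force: 0.0
```

```bash
python3 -m pendant '{"dr":[[0,0,0],[0,0,0],[0,0,0]],"slide":[[0,0,0.1],[0,0,0.15],[0,0,0.15]],"jaw":[0,0,0]}'
```

```text
clock: 4.6
eef_pos: [571.8, 110.1, 121.7]
ee_rot: [-2.36, -2.074, 0.0]
ft_force: [-0.2, 0.4, -0.8]
gripper_width: -0.3
grasp_force: 0.0
```

```bash
python3 -m pendant '{"dr":[[0,0,0],[0,0,0],[0,0,0]],"slide":[[0,0,0.05],[0,0,0.1],[0,0,0.1]],"jaw":[0,0,0]}'
```

```text
clock: 4.9
eef_pos: [572.0, 110.1, 120.9]
ee_rot: [2.36, 2.073, 0.0]
ft_force: [-1.2, -0.3, 0.0]
gripper_width: -0.1
grasp_force: 0.2
```

```bash
python3 -m pendant '{"dr":[[0,0,0],[0,0,0],[0,0,0]],"slide":[[0,0,0.05],[0,0,0.1],[0,0,0.1]],"jaw":[0,0,0]}'
```

```text
clock: 5.2
eef_pos: [572.0, 110.0, 119.8]
ee_rot: [2.36, 2.073, 0.0]
ft_force: [-0.6, -0.2, 0.8]
gripper_width: 0.0
grasp_force: 0.4
```

```bash
python3 -m pendant '{"dr":[[0,0,0],[0,0,0],[0,0,0]],"slide":[[0,0,0.05],[0,0,0.1],[0,0,0.1]],"jaw":[0,0,0]}'
```

```text
clock: 5.5
eef_pos: [572.0, 110.1, 118.8]
ee_rot: [2.36, 2.074, 0.0]
ft_force: [0.6, -1.7, 0.3]
gripper_width: 0.3
grasp_force: 0.5
```

```bash
python3 -m pendant '{"dr":[[0,0,0],[0,0,0],[0,0,0]],"slide":[[0,0,0.05],[0,0,0.1],[0,0,0.1]],"jaw":[0,0,0]}'
```

```text
clock: 5.8
eef_pos: [572.0, 110.1, 117.8]
ee_rot: [2.36, 2.074, 0.0]
ft_force: [-0.2, -0.6, 1.2]
gripper_width: -0.2
grasp_force: 0.6
```

```bash
python3 -m pendant '{"dr":[[0,0,0],[0,0,0],[0,0,0]],"slide":[[0,0,0.05],[0,0,0.1],[0,0,0.1]],"jaw":[0,0,0]}'
```

```text
clock: 6.1
eef_pos: [572.0, 110.1, 116.8]
ee_rot: [2.36, 2.074, 0.0]
ft_force: [0.9, -1.8, 1.2]
gripper_width: 0.0
grasp_force: 0.8
```

```bash
cat > ok.py <<'E'
import sys
from h import *
s=status.state(); print(s['eef_pos'].round(2),s['ft_force'].round(1),round(float(s['grasp_force']),2))
sys.exit(s['ft_force'][2]>4 or s['grasp_force']>1.8)
E
python3 -m pendant '{"dr":[[0,0,0],[0,0,0]],"slide":[[0,0,0.05],[0,0,0.05]],"jaw":[0,0]}' >/dev/null; python3 ok.py && python3 -m pendant '{"dr":[[0,0,0],[0,0,0]],"slide":[[0,0,0.05],[0,0,0.05]],"jaw":[0,0]}' >/dev/null; python3 ok.py && python3 -m pendant '{"dr":[[0,0,0],[0,0,0]],"slide":[[0,0,0.05],[0,0,0.05]],"jaw":[0,0]}' >/dev/null; python3 ok.py && python3 -m pendant '{"dr":[[0,0,0],[0,0,0]],"slide":[[0,0,0.05],[0,0,0.05]],"jaw":[0,0]}' >/dev/null; python3 ok.py && python3 -m pendant '{"dr":[[0,0,0],[0,0,0]],"slide":[[0,0,0.05],[0,0,0.05]],"jaw":[0,0]}'>/dev/null ; python3 ok.py && python3 -m pendant '{"dr":[[0,0,0],[0,0,0]],"slide":[[0,0,0.05],[0,0,0.05]],"jaw":[0,0]}' >/dev/null; python3 ok.py
```

```text
[571.93 110.14 116.28] [ 1.  -1.1  2. ] 0.84
[571.92 110.12 115.75] [ 0.3 -0.1  2.6] 0.91
[571.9  110.14 115.26] [ 0.5 -2.   1.9] 0.98
[571.92 110.12 114.78] [-0.6 -2.3  2.1] 1.05
[571.92 110.12 114.27] [ 0.4 -1.3  2. ] 1.12
[571.9  110.11 113.76] [-0.4 -2.   2.3] 1.19
```

```bash
python3 -m pendant '{"dr":[[0,0,0],[0,0,0]],"slide":[[0,0,0.05],[0,0,0.05]],"jaw":[0,0]}' >/dev/null; python3 ok.py && python3 -m pendant '{"dr":[[0,0,0],[0,0,0]],"slide":[[0,0,0.05],[0,0,0.05]],"jaw":[0,0]}' >/dev/null; python3 ok.py && python3 -m pendant '{"dr":[[0,0,0],[0,0,0]],"slide":[[0,0,0.05],[0,0,0.05]],"jaw":[0,0]}' >/dev/null; python3 ok.py && python3 -m pendant '{"dr":[[0,0,0],[0,0,0]],"slide":[[0,0,0.05],[0,0,0.05]],"jaw":[0,0]}' >/dev/null; python3 ok.py && python3 -m pendant '{"dr":[[0,0,0],[0,0,0]],"slide":[[0,0,0.05],[0,0,0.05]],"jaw":[0,0]}'>/dev/null ; python3 ok.py && python3 -m pendant '{"dr":[[0,0,0],[0,0,0]],"slide":[[0,0,0.05],[0,0,0.05]],"jaw":[0,0]}' >/dev/null; python3 ok.py
```

```text
[571.95 110.12 113.3 ] [ 0.6 -1.7  1.8] 1.24
[571.97 110.11 112.81] [ 0.3 -1.9  1.5] 1.32
[571.96 110.11 112.29] [ 0.3 -2.7  1.6] 1.39
[571.96 110.12 111.82] [ 0.8 -1.5  3.3] 1.45
[571.94 110.11 111.28] [ 0.1 -1.5  3.1] 1.53
[571.95 110.1  110.8 ] [ 0.1 -2.3  2.6] 1.61
```

```bash
sed -i 's/>1.8/>2.3/;s/>4 /4.8/;s/\[2\]4.8/[2]>4.8 /' ok.py; python3 -m pendant '{"dr":[[0,0,0],[0,0,0]],"slide":[[0,0,0.05],[0,0,0.05]],"jaw":[0,0]}' >/dev/null; python3 ok.py && python3 -m pendant '{"dr":[[0,0,0],[0,0,0]],"slide":[[0,0,0.05],[0,0,0.05]],"jaw":[0,0]}' >/dev/null; python3 ok.py && python3 -m pendant '{"dr":[[0,0,0],[0,0,0]],"slide":[[0,0,0.05],[0,0,0.05]],"jaw":[0,0]}' >/dev/null; python3 ok.py && python3 -m pendant '{"dr":[[0,0,0],[0,0,0]],"slide":[[0,0,0.05],[0,0,0.05]],"jaw":[0,0]}' >/dev/null; python3 ok.py && python3 -m pendant '{"dr":[[0,0,0],[0,0,0]],"slide":[[0,0,0.05],[0,0,0.05]],"jaw":[0,0]}'>/dev/null ; python3 ok.py && python3 -m pendant '{"dr":[[0,0,0],[0,0,0]],"slide":[[0,0,0.05],[0,0,0.05]],"jaw":[0,0]}' >/dev/null; python3 ok.py
```

```text
[571.95 110.04 110.4 ] [-1.  -2.2  3.1] 1.85
[571.97 110.04 110.33] [-0.5 -2.7  5.5] 2.67
[571.97 110.04 110.33] [-0.5 -2.7  5.5] 2.67
[571.97 110.04 110.33] [-0.5 -2.7  5.5] 2.67
[571.97 110.04 110.33] [-0.5 -2.7  5.5] 2.67
[571.97 110.04 110.33] [-0.5 -2.7  5.5] 2.67True
True
True
True
True
```

```bash
cat > fit.py <<'E'
from h import *
import sys
for n in('scene','top'):
    P,d=snapshot(n); C=cloud(n,d); save(n+sys.argv[1]+'.png',P); p=P.astype(int)
    q=C.reshape(-1,3);c=p.reshape(-1,3)
    m=(q[:,2]>85)&(q[:,2]<135)&(c[:,2]>c[:,1]+15)&(c[:,2]>c[:,0]+30)&(q[:,0]>380)&(q[:,0]<800)&(q[:,1]>-60)
    w=q[m]; A=np.c_[w[:,:2],np.ones(len(w))]; k=np.ones(len(w),bool)
    for _ in range(8):
        s=np.linalg.lstsq(A[k],w[k,2],rcond=None)[0]; k=abs(A@s-w[:,2])<3
    w=w[k]; e=np.array([[x,np.percentile(w[abs(w[:,0]-x)<6][:,1],.5)] for x in range(460,700,15) if (abs(w[:,0]-x)<6).sum()>20])
    f=np.polyfit(e[:,0],e[:,1],1)
    print(n,k.sum(),'slope',s[:2].round(4),'z lid',s@[572,106,1],'edge y',np.polyval(f,572),'edge z',s@[572,-8,1],'dy/dx',f[0])
    for o in outline_of(n,'lid')[:4]:
        g=C[o['pixels']&(d>0)]; h=g@[-s[0],-s[1],1]-s[2]; g=g[abs(h-2)<7]
        if len(g)>200: print('  lid',round(o['score'],2),len(g),cv2.minAreaRect(g[:,:2].astype(np.float32)),'y',np.percentile(g[:,1],[1,99]),np.median(g[:,2]))
E
python3 -m pendant '{"dr":[[0,0,0],[0,0,0],[0,0,0]],"slide":[[0,0,0.05],[0,0,0.05],[0,0,0.05]],"jaw":[0,0,0]}' ; python3 fit.py 2; python3 ok.py
```

```text
clock: 9.2
eef_pos: [572.0, 110.0, 110.3]
ee_rot: [2.36, 2.073, 0.001]
ft_force: [-3.1, -3.4, 6.2]
gripper_width: 0.2
grasp_force: 3.4
scene 12300 slope [-0.0016  0.0454] z lid 106.43978667226263 edge y -15.826516840451333 edge z 101.26427262224539 dy/dx 0.018809690056414082
  lid 0.8 946 ((572.7175903320312, 100.65869903564453), (118.3796615600586, 62.1213264465332), 82.11614227294922) y [ 41.68164446 157.69649725] 108.24701800291527
top 5704 slope [-0.0012  0.0462] z lid 107.33167322371922 edge y -12.525002315592207 edge z 102.06334545748368 dy/dx 0.022898579218827004
  lid 0.97 580 ((567.6085205078125, 73.36912536621094), (60.149993896484375, 60.0195198059082), 82.84459686279297) y [ 42.58856365 102.49871732] 108.08116996788883
[572.01 110.03 110.29] [-1.6 -3.1  6.5] 3.38True
```

```bash
python3 -m pendant '{"dr":[[0,0,0],[0,0,0],[0,0,0],[0,0,0],[0,0,0],[0,0,0],[0,0,0],[0,0,0]],"slide":[[0,0,0.03],[-0.3,0.045,0.044],[-0.6,0.09,0.058],[-0.99,0.15,0.076],[-1.4,0.21,0.095],[-1.7,0.255,0.108],[-2,0.3,0.122],[-2,0.3,0.122]],"jaw":[0,0,0,0,0,0,0,0]}' ; python3 ok.py;python3 fit.py 3; python3 ok.py
```

```text
clock: 10.2
eef_pos: [573.2, 92.2, 109.4]
ee_rot: [-2.357, -2.073, -0.009]
ft_force: [-0.5, 2.4, 6.4]
gripper_width: -0.3
grasp_force: 3.1
[573.16  92.24 109.38] [-0.5  2.4  6.4] 3.08
scene 12219 slope [-0.0015  0.0457] z lid 106.38686168901465 edge y -15.895838447262404 edge z 101.17373411717384 dy/dx 0.020428216586338588
  lid 0.55 1001 ((571.9380493164062, 83.20307922363281), (120.13139343261719, 66.13960266113281), 81.1249771118164) y [ 23.3285153  140.01841806] 107.3525330747005
top 4799 slope [-0.0013  0.0465] z lid 107.28068663578702 edge y -12.530406815602095 edge z 101.9839583353606 dy/dx 0.022769773066651323
  lid 0.69 467 ((567.8798828125, 49.9624137878418), (46.87248992919922, 59.95697784423828), 83.09078979492188) y [25.84100298 72.18351863] 107.1307375982881
[573.16  92.23 109.39] [0.9 2.  6.7] 3.11True
True
```

```bash
python3 -m pendant '{"dr":[[0,0,0],[0,0,0],[0,0,0],[0,0,0],[0,0,0],[0,0,0],[0,0,0],[0,0,0],[0,0,0],[0,0,0]],"slide":[[-0.3,0.045,0.04],[-0.8,0.12,0.067],[-1.3,0.195,0.09],[-1.8,0.27,0.113],[-2.3,0.345,0.136],[-2.8,0.42,0.16],[-3.3,0.495,0.182],[-3.7,0.555,0.2],[-4,0.6,0.214],[-4,0.6,0.214]],"jaw":[0,0,0,0,0,0,0,0,0,0]}' ; python3 fit.py 4; python3 ok.py
```

```text
clock: 11.4
eef_pos: [574.3, 51.8, 107.5]
ee_rot: [-2.357, -2.074, -0.009]
ft_force: [0.0, 3.6, 8.0]
gripper_width: -0.2
grasp_force: 3.4
scene 12143 slope [-0.0014  0.046 ] z lid 106.3388324078206 edge y -8.285061705687323 edge z 101.09157651355011 dy/dx 0.031544781619582775
  lid 0.92 1079 ((573.5729370117188, 44.02449417114258), (121.84907531738281, 65.43856048583984), 82.03433990478516) y [-15.94330892 103.16569188] 105.44353447043278
top 4063 slope [-0.0013  0.0465] z lid 107.27559343166962 edge y 27.11429022730514 edge z 101.97866199986768 dy/dx -0.04010494958155311
  lid 0.45 4454 ((588.3287963867188, 186.5568389892578), (300.1680908203125, 397.48675537109375), 1.322109341621399) y [-12.93090754 383.78385156] 114.12588621426124
[574.27  51.8  107.49] [-0.4  1.   7.3] 3.42True
```

```bash
python3 -m pendant '{"dr":[[0,0,0],[0,0,0],[0,0,0],[0,0,0],[0,0,0],[0,0,0],[0,0,0],[0,0,0],[0,0,0],[0,0,0]],"slide":[[-0.3,0.045,0.014],[-0.8,0.12,0.037],[-1.3,0.195,0.06],[-1.8,0.27,0.083],[-2.3,0.345,0.106],[-2.8,0.42,0.13],[-3.3,0.495,0.152],[-3.7,0.555,0.17],[-4,0.6,0.184],[-4,0.6,0.184]],"jaw":[0,0,0,0,0,0,0,0,0,0]}' ; python3 fit.py 5; python3 ok.py
```

```text
clock: 12.6
eef_pos: [575.1, 11.2, 105.6]
ee_rot: [-2.358, -2.074, -0.009]
ft_force: [0.5, 2.8, 7.8]
gripper_width: -0.3
grasp_force: 3.4
scene 12556 slope [-0.0015  0.046 ] z lid 106.31470823744117 edge y 3.8310316469489045 edge z 101.07017138623014 dy/dx 0.02149354924056118
  lid 0.79 1109 ((576.5036010742188, 3.03094482421875), (121.24331665039062, 61.15673828125), 82.71424102783203) y [-57.08773993  61.52256108] 103.5586372987806
top 6999 slope [-0.0008  0.0466] z lid 107.25269661117783 edge y 126.53627385267885 edge z 101.94574007889662 dy/dx -0.20072930715869122
  lid 0.31 468 ((745.6044311523438, -197.36416625976562), (61.82637023925781, 60.581119537353516), 12.524384498596191) y [-226.50949564 -168.60259035] 99.30632391876732
[575.11  11.27 105.58] [0.1 3.  6.9] 3.41True
```

View pics/scene5.png

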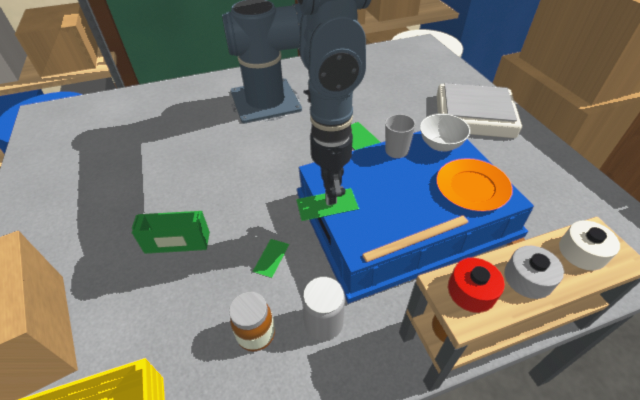

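The lid, at about (328,204) in the picture, now sticks out over the edge by roughly 42 mm. I'll let the crate rise slowly, back off, open the gripper and look again.

```bash
python3 -m pendant '{"dr":[[0,0,0],[0,0,0],[0,0,0],[0,0,0],[0,0,0],[0,0,0],[0,0,0],[0,0,0],[0,0,0],[0,0,0]],"slide":[[0.1,0,-0.1],[0.1,0,-0.3],[0.1,0,-0.5],[0.1,0,-0.7],[0.1,0,-0.9],[0.1,0,-1.1],[0.1,0,-1.3],[0.1,0,-1.5],[0.1,0,-1.7],[0.1,0,-1.9]],"jaw":[0,0,0,0,0,0,0,0,0,0]}' | grep -E 'eef|ft_'; python3 -m pendant '{"dr":[[0,0,0],[0,0,0],[0,0,0],[0,0,0],[0,0,0],[0,0,0],[0,0,0],[0,0,0]],"slide":[[0,0,-0.3],[0,0,-1],[0,0,-3],[0,0,-5],[-3,0,-5],[-7,0,-5],[-11,0,-5],[-11,0,-5]],"jaw":[0,0,0,0,0,0.5,1,1]}'; python3 fit.py 6
```

```text
eef_pos: [574.1, 10.0, 123.3]
ft_force: [-0.5, -0.5, -0.6]
clock: 14.6
eef_pos: [559.6, -103.5, 173.8]
ee_rot: [2.364, 2.065, -0.002]
ft_force: [0.4, 0.0, -0.5]
gripper_width: 43.4
grasp_force: 0.0
scene 13283 slope [-0.0005  0.0158] z lid 114.67467740475207 edge y 6.007350922829838 edge z 112.87255408631363 dy/dx 0.026313142679557915
top 13061 slope [-0.0006  0.0163] z lid 115.71068529110582 edge y 7.335791305252641 edge z 113.85372713303968 dy/dx 0.03430457974447829
  lid 0.77 1282 ((575.57470703125, 8.139816284179688), (119.82528686523438, 62.719425201416016), 82.58891296386719) y [-51.42228281  66.61680219] 116.49741622372233
```

View pics/top6.png

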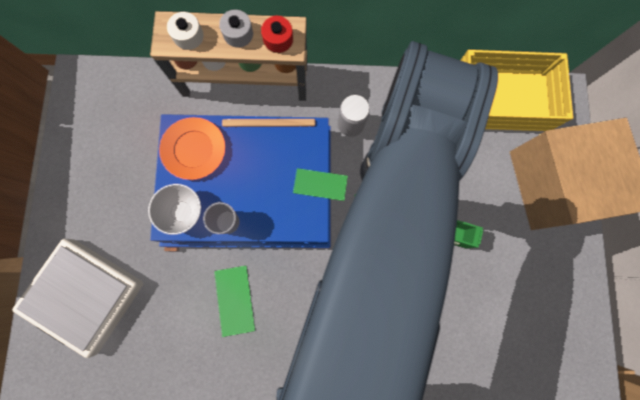

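```bash
python3 -m pendant '{"dr":[[0,0,0],[0,0,0],[0,0,0]],"slide":[[0,0,0],[0,0,0],[0,0,0]],"jaw":[1,1,1]}' |grep grip; python3 -c "
from h import *
plan([570.7,-30,150],-7.4);plan([570.7,-30,92],-7.4)"
```

```text
gripper_width: 85.4
pos [560.  -98.2 173.1] yaw -7.31 slide [6.905 0.192 2.315] dr [-0.     -0.      0.0015] F [ 1.03 -0.57 -0.3 ]
pos [560.  -98.2 173.1] yaw -7.31 slide [6.905 0.193 8.115] dr [-0.     -0.      0.0015] F [ 1.03 -0.57 -0.3 ]
```

```bash
python3 -m pendant '{"dr":[[0,0,0],[0,0,0],[0,0,0],[0,0,0],[0,0,0],[0,0,0],[0,0,0],[0,0,0]],"slide":[[3,0.1,1],[6,0.2,2.2],[6.9,0.2,2.3],[6.9,0.2,3],[6.9,0.2,4.5],[6.9,0.2,6.5],[6.9,0.2,8.1],[6.9,0.2,8.1]],"jaw":[1,1,1,1,1,1,1,1]}'; python3 fit.py 7
```

```text
clock: 15.9
eef_pos: [568.1, -31.8, 88.2]
ee_rot: [-2.358, -2.069, 0.007]
ft_force: [-0.5, -0.1, -0.3]
gripper_width: 85.7
grasp_force: 0.0
scene 12666 slope [-0.0007  0.0153] z lid 114.88312145179432 edge y 21.152227643126764 edge z 113.14167936687645 dy/dx -0.2435207662758031
top 10793 slope [-0.0006  0.0157] z lid 115.86435790231036 edge y 53.47513933892199 edge z 114.07155385758104 dy/dx -0.25962303973315154
  lid 0.54 280 ((581.790771484375, 55.355777740478516), (30.566814422607422, 62.581214904785156), 74.73194122314453) y [35.72512308 69.09673019] 117.54604238230306
```

View pics/scene7.png

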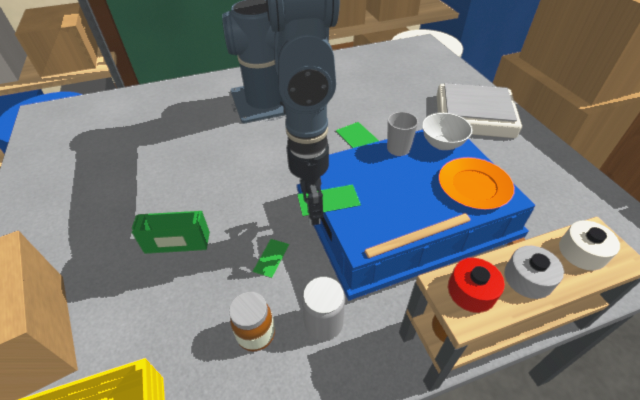

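The open fingers straddle the overhanging end of the lid, around (315,200) in the picture. I'll close now.

```bash
python3 -c "
from h import *
plan([570.7,-30,92],-7.4)"; python3 -m pendant '{"dr":[[0,0,0],[0,0,0],[0,0,0],[0,0,0],[0,0,0],[0,0,0],[0,0,0],[0,0,0],[0,0,0],[0,0,0]],"slide":[[0,0,0],[0,0,0],[0,0,0],[0,0,0],[0,0,0],[0,0,0],[0,0,0],[0,0,0],[0,0,0],[0,0,0]],"jaw":[0.9,0.82,0.78,0.75,0.72,0.69,0.66,0.6,0.6,0.6]}' 40
```

```text
pos [571.4 -31.7  93.1] yaw -7.44 slide [ 0.155 -0.094  0.114] dr [ 0.0018  0.0002 -0.0007] F [ 0.29  0.11 -0.35]
clock: 17.1
eef_pos: [570.8, -31.0, 92.1]
ee_rot: [2.36, 2.073, -0.0]
ft_force: [-0.2, -0.2, 0.2]
gripper_width: 58.6
grasp_force: 42.6
```

```bash
python3 -m pendant '{"dr":[[0,0,0],[0,0,0],[0,0,0],[0,0,0],[0,0,0],[0,0,0],[0,0,0],[0,0,0],[0,0,0],[0,0,0]],"slide":[[0,0,0],[0,0,-0.3],[0,0,-0.8],[0,0,-1.5],[0,0,-2.5],[0,0,-4],[-2,0,-5.5],[-5,0,-6.5],[-9,0,-7],[-9,0,-7]],"jaw":[0.6,0.6,0.6,0.6,0.6,0.6,0.6,0.6,0.6,0.6]}' 60;  python3 - <<'E'
from h import *
s=status.state(); T=R.from_rotvec(s['ee_rot'])
for n in('scene','top'):
    p,d=snapshot(n); save(n+'8.png',p); C=cloud(n,d)
    for o in outline_of(n,'lid')[:5]:
        g=C[o['pixels']&(d>0)]; g=g[(g[:,2]>150)&(g[:,2]<230)]
        if len(g)>150:
            c=g.mean(0); w=np.linalg.svd(g-c,full_matrices=False)[2]
            print(n,o['score'],len(g),cv2.minAreaRect(g[:,:2].astype(np.float32)),'z',np.percentile(g[:,2],[5,50,95]),'normal',w[2].round(3))
plan([570,-120,160],-7.4)
E
```

```text
clock: 18.1
eef_pos: [559.9, -124.9, 165.1]
ee_rot: [2.361, 2.064, 0.0]
ft_force: [-0.2, -0.5, -1.0]
gripper_width: 57.7
grasp_force: 64.1
top 0.7 1004 ((565.8065185546875, -65.68276977539062), (87.03208923339844, 60.203407287597656), 82.2576904296875) z [184.90931074 186.96239215 189.08614542] normal [-0.001  0.001 -1.   ]
pos [ 559.3 -119.5  162.6] yaw -7.37 slide [0.092 1.068 0.258] dr [ 0.0003 -0.0006  0.0005] F [-0.13 -0.66 -0.84]
```

View pics/scene8.png

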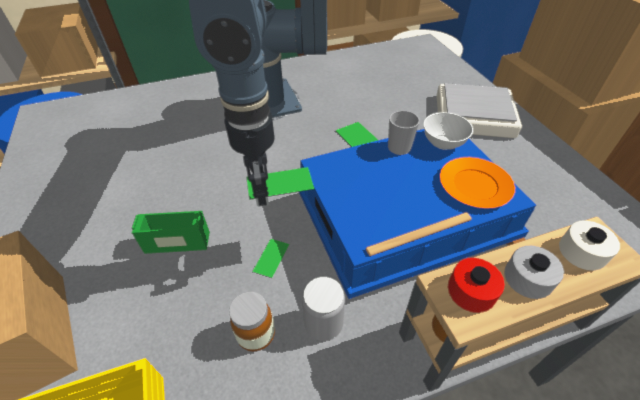

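Lid is held level at about (280,182) in the picture, clear of the crate. Next I'll move it above the container.

```bash
python3 -c "
from h import *
plan([472.3,-353.5,150],-15.7)"
```

```text
pos [ 559.3 -119.5  162.6] yaw -7.37 slide [-24.319  -5.627   1.242] dr [ 0.0003 -0.0006  0.1454] F [-0.13 -0.66 -0.84]
```

```bash
python3 -m pendant '{"dr":[[0,0,0.02],[0,0,0.04],[0,0,0.06],[0,0,0.08],[0,0,0.1],[0,0,0.12],[0,0,0.145],[0,0,0.145],[0,0,0.145],[0,0,0.145]],"slide":[[-2,-0.5,0],[-5,-1.2,0],[-9,-2.1,0],[-13,-3,0],[-17,-3.9,0],[-20,-4.6,0.5],[-22.5,-5.2,1],[-24.3,-5.6,1.2],[-24.3,-5.6,1.2],[-24.3,-5.6,1.2]],"jaw":[0.6,0.6,0.6,0.6,0.6,0.6,0.6,0.6,0.6,0.6]}' ; python3 -m pendant '{"dr":[[0,0,0],[0,0,0]],"slide":[[0,0,0],[0,0,0]],"jaw":[0.6,0.6]}'|grep -E 'eef|grip'
cat > lid.py <<'E'
from h import *
import sys
lo=float(sys.argv[1]);hi=float(sys.argv[2])
plan([472.3,-353.5,150],-15.7)
for n in('scene','top'):
    p,d=snapshot(n); save(n+sys.argv[3]+'.png',p); C=cloud(n,d); c=p.astype(int)
    m=(c[...,1]>c[...,0]+25)&(c[...,1]>c[...,2]+25)&(d>0)&(C[...,2]>lo)&(C[...,2]<hi)&(abs(C[...,0]-480)<150)&(abs(C[...,1]+320)<150)
    g=C[m]
    if len(g)>60:
        w=np.linalg.svd(g-g.mean(0),full_matrices=False)[2]; r=cv2.minAreaRect(g[:,:2].astype(np.float32))
        b=cv2.boxPoints(r); print(n,len(g),r,'z',np.percentile(g[:,2],[5,50,95]).round(1),'normal',w[2].round(3)); print(b[np.argsort(-b[:,1])].round(1).tolist())
plan([472.3,-353.5,150],-15.7)
E
python3 lid.py 150 210 9
```

```text
clock: 19.3
eef_pos: [472.8, -353.0, 150.0]
ee_rot: [-2.502, -1.898, -0.001]
ft_force: [0.7, 0.6, -1.9]
gripper_width: 57.7
grasp_force: 64.1
eef_pos: [473.1, -352.8, 150.5]
gripper_width: 57.7
pos [ 473.1 -352.8  150.5] yaw -15.58 slide [-0.088 -0.059  0.046] dr [ 0.0004 -0.0002  0.002 ] F [ 0.28 -0.27 -0.98]
scene 1230 ((483.80126953125, -316.28118896484375), (119.10070037841797, 61.95819091796875), 75.33332824707031) z [171.3 172.9 174.4] normal [-0.009  0.004  1.   ]
[[468.8999938964844, -250.8000030517578], [528.7999877929688, -266.5], [438.79998779296875, -366.0], [498.70001220703125, -381.70001220703125]]
top 1350 ((481.6291809082031, -308.8628234863281), (110.74138641357422, 67.9876708984375), 72.21018981933594) z [171.2 173.5 175.7] normal [ 0.002 -0.003  1.   ]
[[466.20001220703125, -245.8000030517578], [530.9000244140625, -266.5], [432.29998779296875, -351.20001220703125], [497.1000061035156, -372.0]]
pos [ 472.9 -353.1  150.4] yaw -15.61 slide [-0.055 -0.049  0.042] dr [ 0.0004 -0.      0.0015] F [ 0.57  0.31 -0.73]
```

View pics/scene9.png

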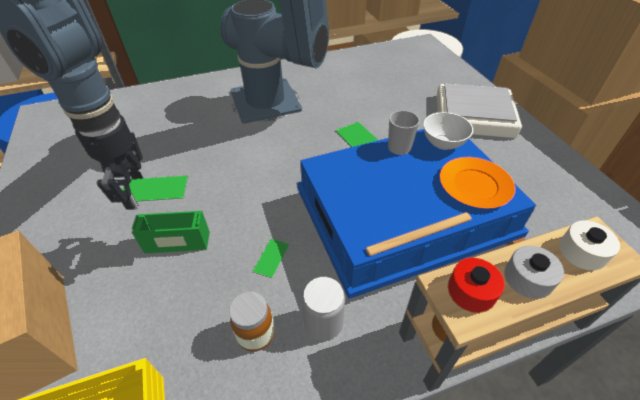

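Both cameras say the lid must go 3 mm further along -y. I'll lower to just above the rim.

```bash
python3 -m pendant '{"dr":[[0,0,0],[0,0,0],[0,0,0],[0,0,0],[0,0,0],[0,0,0],[0,0,0],[0,0,0]],"slide":[[-0.3,0.03,1],[-0.3,0.03,3],[-0.3,0.03,5],[-0.3,0.03,6.2],[-0.3,0.03,7],[-0.3,0.03,7.5],[-0.3,0.03,7.7],[-0.3,0.03,7.7]],"jaw":[0.6,0.6,0.6,0.6,0.6,0.6,0.6,0.6]}' ; python3 lid.py 60 120 10
python3 - <<'E'
import cv2
a=cv2.imread('pics/scene10.png')[150:280,80:260]; b=cv2.imread('pics/top10.png')[180:280,380:520]
a=cv2.resize(a,None,fx=4,fy=4,interpolation=2); cv2.imwrite('pics/c10.png',a)
E
```

```text
clock: 20.4
eef_pos: [472.1, -357.2, 73.5]
ee_rot: [2.503, 1.897, 0.0]
ft_force: [0.2, -0.1, -1.2]
gripper_width: 58.0
grasp_force: 64.2
pos [ 472.1 -357.2   73.5] yaw -15.7 slide [ 0.353 -0.075 -7.645] dr [0.0008 0.0004 0.    ] F [ 0.21 -0.08 -1.18]
scene 1620 ((483.8488464355469, -319.367431640625), (140.13143920898438, 72.07450866699219), 81.53726196289062) z [63.6 95.2 97.5] normal [-0.386  0.042 -0.922]
[[458.5, -244.8000030517578], [529.7999877929688, -255.39999389648438], [437.8999938964844, -383.3999938964844], [509.20001220703125, -394.0]]
top 1262 ((484.88702392578125, -308.0108642578125), (118.9352798461914, 60.84532165527344), 76.0799331665039) z [73.6 96.6 99.3] normal [-0.014 -0.128 -0.992]
[[469.70001220703125, -243.0], [528.7000122070312, -257.6000061035156], [441.1000061035156, -358.3999938964844], [500.1000061035156, -373.1000061035156]]
pos [ 472.4 -357.4   74.1] yaw -15.7 slide [ 0.367 -0.101 -7.592] dr [0.0016 0.0008 0.    ] F [ 0.27 -1.06 -2.04]
```

View pics/c10.png

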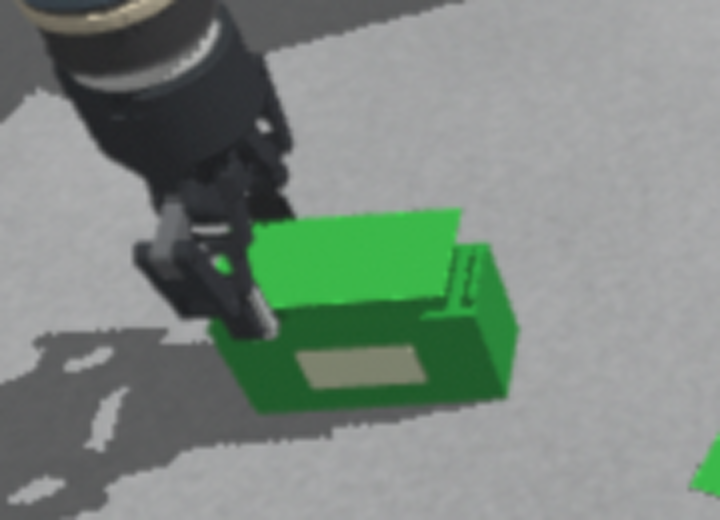

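The crop shows the lid hovering about 19 mm above the mouth, roughly aligned, with the right-hand lip visible at (470,270). I'll measure lid against far lip before the last lowering.

Run:
```python
from h import *
plan([472,-356.5,56],-15.7)
u=np.array([np.cos(np.radians(74.3)),np.sin(np.radians(74.3))]); v=np.array([u[1],-u[0]])
for n in('scene','top'):
    C0=np.load(n+'.npy'); p0=cv2.imread(f'pics/{n}0.png')[...,::-1].astype(int)
    p,d=snapshot(n); C=cloud(n,d); c=p.astype(int)
    def sel(C,c,lo,hi):
        m=(c[...,1]>c[...,0]+25)&(c[...,1]>c[...,2]+25)&(C[...,2]>lo)&(C[...,2]<hi)&(abs(C[...,0]-480)<90)&(abs(C[...,1]+320)<90); return C[m]
    for nm,g in(('lid',sel(C,c,90,103)),('box0',sel(C0,p0,68,86)),('lips0',sel(C0,p0,78,86)),('boxnow',sel(C,c,70,86))):
        a=(g[:,:2]-[483,-318])@u; b=(g[:,:2]-[483,-318])@v
        r=cv2.minAreaRect(g[:,:2].astype(np.float32)) if len(g)>5 else 0
        print(n,nm,len(g),'along',np.percentile(a,[0.5,99.5]).round(1),'across',np.percentile(b,[0.5,99.5]).round(1),'z',np.percentile(g[:,2],[5,50,95]).round(1),r[1:] if r else '')
```

```text
pos [ 472.4 -357.4   74.1] yaw -15.7 slide [ 0.077 -0.063  1.808] dr [0.0016 0.0008 0.    ] F [ 0.27 -1.06 -2.04]
scene lid 1116 along [-60.3  56.1] across [-30.1  30.8] z [94.6 96.4 98.1] ((120.80443572998047, 64.02513122558594), 74.18663024902344)
scene box0 687 along [-69.4  66.9] across [-25.2  26.6] z [68.9 73.6 79.4] ((137.0416259765625, 53.030696868896484), 73.89260864257812)
scene lips0 57 along [-69.7  66.6] across [-15.8  18.6] z [78.2 79.8 81.7] ((136.3285369873047, 34.559078216552734), 74.62983703613281)
scene boxnow 276 along [-67.4  66.9] across [-23.9  27.1] z [70.6 73.9 79.8] ((135.8516082763672, 52.258697509765625), 74.16485595703125)
top lid 1087 along [-45.5  58.3] across [-30.6  29.2] z [94.8 96.9 99.4] ((107.19593811035156, 61.08842086791992), 74.95228576660156)
top box0 496 along [-67.1  68.9] across [-26.   24.5] z [70.2 74.8 80.5] ((136.43898010253906, 50.94160842895508), 74.49445343017578)
top lips0 58 along [-67.3  68.9] across [-22.6  16.5] z [78.3 80.1 82.6] ((136.18954467773438, 40.184837341308594), 74.74982452392578)
top boxnow 139 along [53.1 69. ] across [-25.7  23.5] z [71.5 75.3 81.5] ((16.13626480102539, 49.76033401489258), 73.99056243896484)
```

```bash
python3 -m pendant '{"dr":[[0,0,0],[0,0,0],[0,0,0],[0,0,0],[0,0,0],[0,0,0],[0,0,0]],"slide":[[0.13,0,0.3],[0.13,0,0.7],[0.13,0,1.1],[0.13,0,1.4],[0.13,0,1.6],[0.13,0,1.7],[0.13,0,1.7]],"jaw":[0.6,0.6,0.6,0.6,0.6,0.6,0.6]}'; sed -i 's/\[2\]>4.8 /[2]>1.2 /; s/ or .*>2.3)/)/' ok.py; tail -1 ok.py; python3 ok.py && python3 -m pendant '{"dr":[[0,0,0],[0,0,0]],"slide":[[0,0,0.08],[0,0,0.08]],"jaw":[0.6,0.6]}' >/dev/null; python3 ok.py && python3 -m pendant '{"dr":[[0,0,0],[0,0,0]],"slide":[[0,0,0.08],[0,0,0.08]],"jaw":[0.6,0.6]}' >/dev/null; python3 ok.py && python3 -m pendant '{"dr":[[0,0,0],[0,0,0]],"slide":[[0,0,0.08],[0,0,0.08]],"jaw":[0.6,0.6]}' >/dev/null; python3 ok.py
```

```text
clock: 21.3
eef_pos: [472.1, -355.5, 55.9]
ee_rot: [-2.504, -1.897, 0.0]
ft_force: [-0.9, -0.1, -1.7]
gripper_width: 57.7
grasp_force: 64.2
sys.exit(s['ft_force'][2]>1.2)
[ 472.09 -355.55   55.88] [-0.9 -0.1 -1.7] 64.19
[ 472.09 -355.55   55.88] [-0.9 -0.1 -1.7] 64.19
[ 472.09 -355.55   55.88] [-0.9 -0.1 -1.7] 64.19
[ 472.09 -355.55   55.88] [-0.9 -0.1 -1.7] 64.19False
False
False
False
```

```bash
sed -i 's/sys.exit(\(.*\))$/sys.exit(int(\1))/' ok.py; python3 ok.py && python3 -m pendant '{"dr":[[0,0,0],[0,0,0]],"slide":[[0,0,0.08],[0,0,0.08]],"jaw":[0.6,0.6]}' >/dev/null; python3 ok.py && python3 -m pendant '{"dr":[[0,0,0],[0,0,0]],"slide":[[0,0,0.06],[0,0,0.06]],"jaw":[0.6,0.6]}' >/dev/null; python3 ok.py && python3 -m pendant '{"dr":[[0,0,0],[0,0,0]],"slide":[[0,0,0.05],[0,0,0.05]],"jaw":[0.6,0.6]}' >/dev/null; python3 ok.py && python3 -m pendant '{"dr":[[0,0,0],[0,0,0]],"slide":[[0,0,0.05],[0,0,0.05]],"jaw":[0.6,0.6]}' >/dev/null; python3 ok.py
```

```text
[ 472.09 -355.55   55.88] [-0.9 -0.1 -1.7] 64.19
[ 472.27 -355.7    55.42] [ 0.1  0.4 -1.8] 64.19
[ 472.21 -355.65   54.7 ] [-0.2  0.1 -2.2] 64.19
[ 472.28 -355.71   54.36] [ 0.   0.8 -0.5] 64.22
[ 472.3  -355.74   54.29] [-0.8 -0.1  2.1] 64.38
```

```bash
cat > fin.py <<'E'
from h import *
import sys
u=np.array([np.cos(np.radians(74.3)),np.sin(np.radians(74.3))]); v=np.array([u[1],-u[0]])
for n in('scene','top'):
    p,d=snapshot(n); save(n+sys.argv[1]+'.png',p); C=cloud(n,d); c=p.astype(int)
    m=(c[...,1]>c[...,0]+25)&(c[...,1]>c[...,2]+25)&(C[...,2]>72)&(C[...,2]<90)&(abs(C[...,0]-480)<90)&(abs(C[...,1]+320)<90)
    g=C[m]; a=(g[:,:2]-[483,-318])@u; b=(g[:,:2]-[483,-318])@v
    print(n,len(g),'along',np.percentile(a,[.5,99.5]).round(1),'across',np.percentile(b,[.5,99.5]).round(1),'z',np.percentile(g[:,2],[5,50,95]).round(1),cv2.minAreaRect(g[abs(a)<52][:,:2].astype(np.float32)))
    br=m&(c[...,1]>150); g=C[br]; a=(g[:,:2]-[483,-318])@u
    print('   bright along',np.percentile(a,[.5,2,98,99.5]).round(1),len(g))
E
python3 fin.py 11; python3 -m pendant '{"dr":[[0,0,0],[0,0,0],[0,0,0],[0,0,0],[0,0,0],[0,0,0]],"slide":[[0,0,0],[0,0,0],[0,0,0],[0,0,0],[0,0,0],[0,0,0]],"jaw":[0.7,0.75,0.8,0.85,0.85,0.85]}' 20;python3 - <<'E'
import cv2
a=cv2.imread('pics/scene11.png')[150:280,80:260]
cv2.imwrite('pics/c11.png',cv2.resize(a,None,fx=4,fy=4,interpolation=2))
E
```

```text
scene 1172 along [-57.5  66.3] across [-30.9  30.4] z [74.4 76.5 78.4] ((486.38616943359375, -316.3111572265625), (99.87627410888672, 75.1274642944336), 77.2072525024414)
   bright along [-56.7 -42.6  63.8  65.7] 1071
top 1112 along [-44.1  68.6] across [-31.2  28.2] z [74.5 77.2 79.8] ((483.20391845703125, -314.403564453125), (97.57057189941406, 61.102813720703125), 75.09166717529297)
   bright along [-40.1 -37.5  55.7  57.7] 907
clock: 22.8
eef_pos: [472.2, -355.7, 53.7]
ee_rot: [2.504, 1.897, -0.0]
ft_force: [-1.2, 0.4, -0.2]
gripper_width: 72.5
grasp_force: 0.0
```

View pics/c11.png

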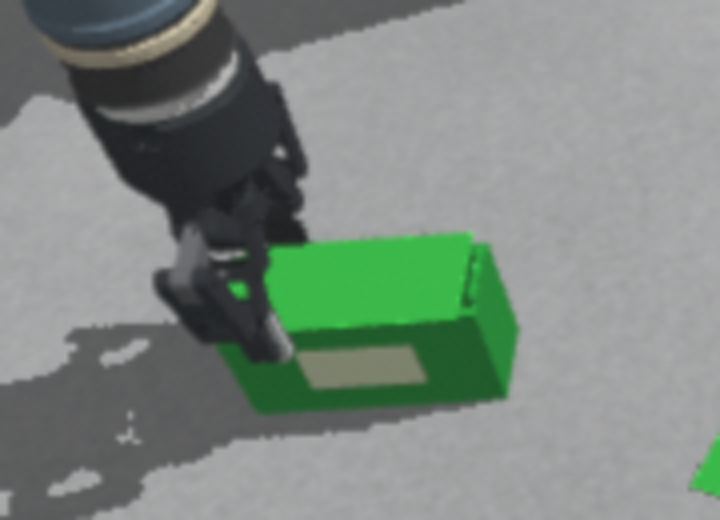

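The lid lies inside the far lip, (470,275) in the crop, and has been released. I'll open fully and retreat straight up.

```bash
python3 -m pendant '{"dr":[[0,0,0],[0,0,0],[0,0,0],[0,0,0],[0,0,0],[0,0,0],[0,0,0],[0,0,0],[0,0,0],[0,0,0]],"slide":[[0,0,0],[0,0,-0.5],[0,0,-1.5],[0,0,-3],[0,0,-6],[0,0,-9],[-2,0,-13],[-6,0,-16],[-10,0,-18],[-10,0,-18]],"jaw":[0.9,0.92,0.92,0.92,0.92,0.92,0.92,0.92,0.92,0.92]}'; python3 fin.py 12
python3 - <<'E'
import cv2
a=cv2.imread('pics/scene12.png')[150:280,80:260]
cv2.imwrite('pics/c12.png',cv2.resize(a,None,fx=4,fy=4,interpolation=2))
E
```

```text
clock: 23.8
eef_pos: [444.6, -458.0, 239.2]
ee_rot: [2.5, 1.884, -0.003]
ft_force: [0.1, -0.2, 0.5]
gripper_width: 78.6
grasp_force: 0.0
scene 1457 along [-68.6  66.5] across [-29.9  30.8] z [74.3 76.5 78.7] ((483.8334655761719, -318.07733154296875), (104.4279556274414, 63.080169677734375), 75.0816421508789)
   bright along [-67.9 -65.6  58.2  65.8] 1319
top 1376 along [-66.1  68.5] across [-30.8  28.8] z [74.3 77.3 79.8] ((481.910400390625, -317.7837219238281), (104.37889099121094, 60.351585388183594), 75.33413696289062)
   bright along [-58.9 -58.9  57.   57.1] 11
```

View pics/c12.png

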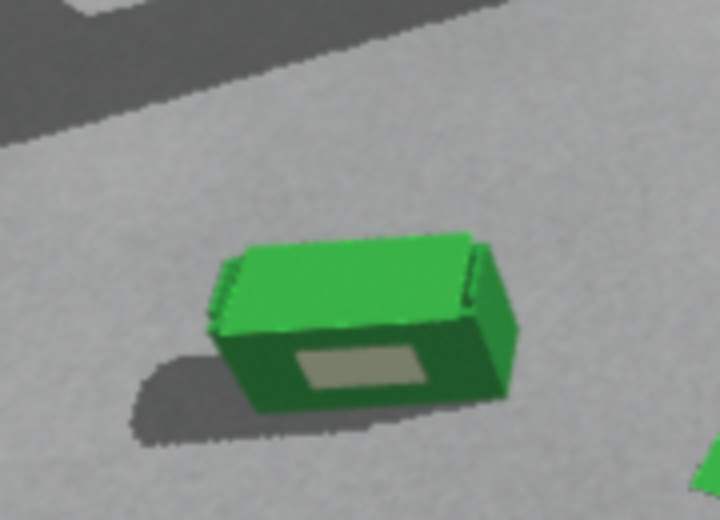

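The lid lies flat between both lips, at (225,295) and (470,275) in the crop. It is centred and square, and the arm is clear.

```bash
python3 -c "
from station import job
print(job.job_done())"
```

```text
the job is handed in; nothing more can be done
None
```

The job is handed in: the last pictures show the lid flat, square and centred on the container between its two end lips, released with the arm clear, at about 24 s on the clock; no verdict came back.

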